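# Return a sorting tray to its pile

### The arm

A 6-joint arm with a two-finger parallel gripper is mounted at the origin on a cart in front of the work surface, level with it; the furniture and walls round the work are solid. World frame = base frame: x ahead of the robot, y to its left, z up, the work surface at z = 0. Lengths are in mm, angles in rad, forces in N, time in s.
With the tool pointing down it reaches from about 350 to 775 mm from the base axis. Payload 7.3 kg.
Tool frame: the origin (TCP) lies at the very end of the fingers, on their centre line; the grasp point (between the pads) lies behind it (bot.grip_point_offset is the z of the grasp point in the tool frame, in mm); z points along the fingers, y is the line along which they close (so a half turn about z gives the same grasp; the last joint's range is limited). The gripper opens to 92 mm and grips with 3 to 60 N. Pads are 19 mm wide; open, the fingers measure 130 mm over their backs; the gripper's body (75 mm by 190 mm) begins 47 mm behind the grasp point.
Start: joints at [1.055, 0.342, 1.524, -0, 1.275, -0.146], TCP at [189.737, 489.535, 226.741] pointing down, gripper open.
Joint ranges: [-2.53, 2.53], [-0.77, 2.02], [0.04, 2.7], [-1, 4.14], [0.28, 2.66], [-3.11, 3.11]. Speed limits (rad/s): [2.57, 2.57, 3.14, 3.14, 3.14, 3.14].

### API

Orientations are given as [roll, pitch, yaw] about the fixed x, y, z axes, in that order (R = Rz(yaw) Ry(pitch) Rx(roll)).
In Python, from plant import bot gives the robot as it stands. The module is installed in compiled form; this text tells all that it offers.
- The arm moves only by the shell command python3 -m crank 'ROWS'. ROWS is JSON, a list that holds one entry, the list of rows, each a list of 5 numbers: the opening, from 0 (shut) to 1 (fully open), then the shift along the tool's x, y, z in cm, then the turn about the tool's z in degrees. In form: [[[claw, x, y, z, turn], ...]]. A call has exactly 10 rows; each row is the pose to reach, as a shift and turn from the pose commanded when the call began, along the tool's axes at that moment; what a row does not reach only later rows make up. A row lasts 1/10 s, in which the tool goes at most 50 mm and 8.59 degrees, less where a joint would pass 70% of its speed; a pose out of reach is approached as far as the arm can. A call with a gripper value outside its range is refused whole. The fingers move at their own pace and stop on an object; the grip force is fixed at half the most. Time passes only in rows, so rows that repeat a pose let the fingers close, or fill a call up. It gives the time, the measured TCP pose, the force, the opening and the grip force at its end, in the units of the state.
- bot.get_obs(): the state, without advancing time (a new reading comes with each control period).
- bot.capture(name): name is "scene" or "top" or "wrist"; returns (picture, depth): 400x640x3 uint8, red, green, blue; 400x640 float32, mm along the optical axis (not along the pixel's ray), 0 where there is no reading.
- bot.calibration(name): a dict with "vertical_fov" (degrees; the focal length in pixels is half the picture's height over the tangent of half this angle, whatever the lens; pixels are square), "cx", "cy" (the principal point, pixels), "D" ([k1, k2, p1, p2, k3] as OpenCV has them; the pictures are not rectified), "rvec" (rotation vector, rad) and "tvec" (3), from world to camera coordinates, as OpenCV has them; the wrist camera has in their place "tool_from_camera" (4x4, takes a point from camera to tool coordinates, whose origin is the TCP and whose axes are the flange's). Camera axes: x right, y down, z forward; pixel columns grow to the right and rows downward; lengths in mm; the calibration is good to about 2 mm. A picture is of the moment at which its call begins: read the wrist's pose just before it. calibration takes no time and is no camera call.
- bot.close_job(): hands the job in; it is judged then, once.
The state is a dict: "time": time; "joint_positions": joint angles; "dq": joint speeds; "tau": joint torques, N m; "tool_pos": TCP position; "tcp_rot": TCP orientation; "contact_force": force on the tool from outside, world axes, zero at the start; "moment": the same for the moment, N m; "grip_width": finger opening in mm; "finger_force": force on a finger pad.
Only numpy, scipy, OpenCV 4.12 (cv2) and the standard library are available. Lean on these libraries where they do the work, as an engineer would, in place of code of your own. Each camera call takes 0.05 s, during which the arm holds its last target. There are 200 camera calls.

### The job

A blue sorting tray was left out on the bench. Put it back squarely and flat on top of the pile of blue trays, between the corner posts of their rack: lower it gently until you feel it rest on the pile and only then let go, without dropping it or pressing down hard. Leave the marker and the loupe where they lie.

Things in the scene. Friction and masses are not known exactly. Their poses are not given: they have to be found in the camera images.
- tray: the loose blue sorting tray, an open shallow tray 150 (x) x 56 (y) x 18 (z) mm with 4 mm walls and two cross dividers, 0.1 to 0.2 kg, rigid; grip it from above across its 56 mm width at the middle of its length. Origin at the centre of its underside, x along its length, z up. It lies flat on the bench and is the same either way round
- blue_rack: fixed rack holding the pile of blue trays: grey base 194 (x) x 102 (y) x 22 mm with four aluminium corner posts. Origin on the bench at its centre, x along the trays' length, z up. The pile stands centred between the posts; it stands on a cushion and gives about 1 mm per 3 N; its flat top lies anywhere from 37 to 82 mm above the bench, different each time and not told
- blue_mouth (a point): centre of the mouth between the blue rack's four posts, 100 mm above the bench, where their straight part ends; outward flared lips reach 11 mm higher. The posts leave 6 mm clear on every side of a centred tray and cover only the last 10 mm at each end of its long sides, so the middle is open for fingers. Axes as the rack's
- white_rack: the same rack with a pile of white trays of its own unknown height; not part of the job. Origin and axes as for the blue rack. Behind all this, a long aluminium rail runs across (along y) 527 mm above the bench, its front face at x = 0.587 m: carry things low so that wrist and arm stay clear of it. A second rail, 40 mm high, lies on the bench below it
- marker: loose white and blue marker, 135 mm long, 12 mm thick, lying on the bench between the left and the middle place; origin under its centre
- loupe: loose small grey metal folding loupe, 63 x 30 x 14 mm, lying on the bench between the middle and the right place; origin under its centre

How it is judged (in metres and radians):
On the way:
1. the tray, still held in the fingers, lies level on the blue pile between the posts (it bears on the pile before it is let go) (contact force between tray and blue_rack above 0.5 N and contact force between the fingers and tray above 1 N and horizontal distance between tray and blue_rack below 0.012 m and z of tray in the frame of blue_rack below 0.09 m and angle between tray's own z axis and vertical below 0.09 rad and linear speed of tray below 0.05 m/s), for 0.1 s.
At the end, for the whole second after the job is handed in: the tray rests, released and still, on the blue pile between the four posts: its centre within 12 mm of the rack's axis, its length within 0.12 rad of the rack's, level within 0.05 rad, its underside less than 90 mm above the bench (not perched on the posts) (horizontal distance between tray and blue_rack below 0.012 m and angle between the x axis of tray and the x axis of blue_rack, either way round below 0.12 rad and angle between tray's own z axis and vertical below 0.05 rad and z of tray in the frame of blue_rack below 0.09 m and contact force between tray and blue_rack above 0.3 N and linear speed of tray below 0.01 m/s); the robot touches nothing.
It fails at once if the tray is dropped (it moves faster than 0.4 m/s, a free fall of about 8 mm, with no finger touching it) (contact force between the fingers and tray below 0.05 N and linear speed of tray above 0.4 m/s).
It fails at once if the tray is pressed on the blue rack or pile with more than 30 N (contact force between tray and blue_rack above 30 N).
It fails at once if the marker or the loupe is moved by more than 30 mm (distance of any of marker, loupe from where it was at the start of the episode above 0.03 m).
It also fails if it takes over 54 s, if anything falls off the work surface, if the arm or the gripper's body presses on something with over 40 N, if the wrist force passes 120 N, or if a joint passes its speed limit or range.

## Working session

There is one attempt and no reset: what is moved stays moved. The work goes in short steps, Python scripts to look and compute and a shell command to move; the robot and the scene stay as the last step left them, time stands still between calls to the robot, and variables do not carry over. Pictures are saved under pics/ and viewed, at most 10 in all, crops included, and the job is handed in when it is done.

```bash
mkdir -p pics; cat > h.py <<'E'
import numpy as np, cv2
from plant import bot
from scipy.spatial.transform import Rotation as R
def cal(n):
    c=bot.calibration(n); f=200/np.tan(np.radians(c["vertical_fov"])/2)
    return c,np.array([[f,0,c["cx"]],[0,f,c["cy"]],[0,0,1.]]),np.array(c["D"],float)
def cam_pose(n,obs=None):
    c=bot.calibration(n)
    if n=="wrist":
        T=np.eye(4);T[:3,:3]=R.from_euler("xyz",obs["tcp_rot"]).as_matrix();T[:3,3]=obs["tool_pos"]
        return T@np.array(c["tool_from_camera"])
    r=cv2.Rodrigues(np.array(c["rvec"],float))[0];T=np.eye(4);T[:3,:3]=r.T;T[:3,3]=-r.T@np.array(c["tvec"],float).ravel();return T
def norm(n,px):
    c,K,D=cal(n);return cv2.undistortPoints(np.array(px,float).reshape(-1,1,2),K,D).reshape(-1,2)
def plane(n,px,z,obs=None):
    T=cam_pose(n,obs);u=norm(n,px);d=np.c_[u,np.ones(len(u))]@T[:3,:3].T
    return T[:3,3]+d*((z-T[2,3])/d[:,2])[:,None]
def cloud(n,depth,obs=None):
    v,u=np.mgrid[0:400,0:640];px=np.c_[u.ravel(),v.ravel()]
    q=norm(n,px);T=cam_pose(n,obs);d=depth.ravel()[:,None]
    P=(np.c_[q,np.ones(len(q))]*d)@T[:3,:3].T+T[:3,3];P[depth.ravel()==0]=np.nan
    return P.reshape(400,640,3)
def blue(im):
    h=cv2.cvtColor(im,cv2.COLOR_RGB2HSV);return cv2.inRange(h,(100,110,40),(125,255,255))
E
python3 - <<'E'
from h import *
print(bot.grip_point_offset,bot.get_obs())
ims=[]
for n in("top","scene"):
    im,d=bot.capture(n);np.savez("pics/"+n,im=im,d=d);ims.append(im);print(n,cam_pose(n).round(2).tolist(),(d>0).mean())
    cv2.imwrite(f"pics/{n}.png",im[:,:,::-1])
E
```

```text
-18.8 {'time': 0.0, 'joint_positions': array([ 1.05498646e+00,  3.42670780e-01,  1.52502641e+00, -2.22478690e-06,
        1.27540254e+00, -1.46012658e-01]), 'dq': array([ 0.00035912,  0.00140398,  0.00034238, -0.00125198,  0.00029509,
       -0.00014193]), 'tau': array([ 6.69018136e-04, -4.31241417e+01, -2.44221425e+01,  7.16616260e-02,
        5.60111634e-02, -1.00528064e-04]), 'tool_pos': array([189.52879498, 489.15221187, 226.06864822]), 'tcp_rot': array([-3.14010130e+00, -2.17166933e-04,  2.77179593e+00]), 'contact_force': array([-0.79226707, -0.13680332,  0.43711569]), 'moment': array([ 0.00391018, -0.01209625, -0.02637616]), 'finger_force': 0.0, 'grip_width': 91.68305130777256}
top [[-0.01, -0.99, 0.1, 344.58], [-1.0, 0.01, -0.01, 14.21], [0.01, -0.1, -0.99, 1056.87], [0.0, 0.0, 0.0, 1.0]] 0.99589453125
scene [[0.51, -0.66, 0.55, -62.31], [-0.86, -0.38, 0.35, -303.86], [-0.02, -0.65, -0.76, 787.01], [0.0, 0.0, 0.0, 1.0]] 0.995921875
```

View pics/top.png

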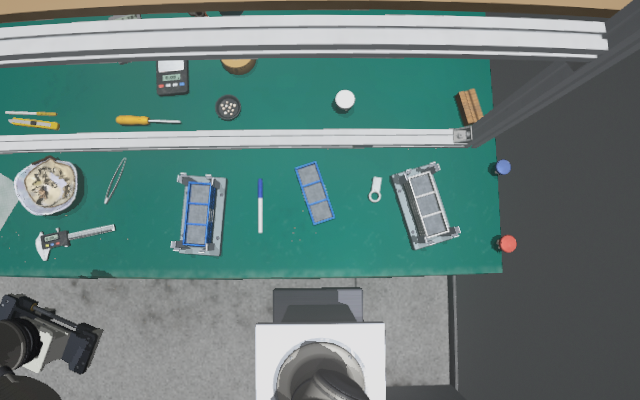

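View pics/scene.png

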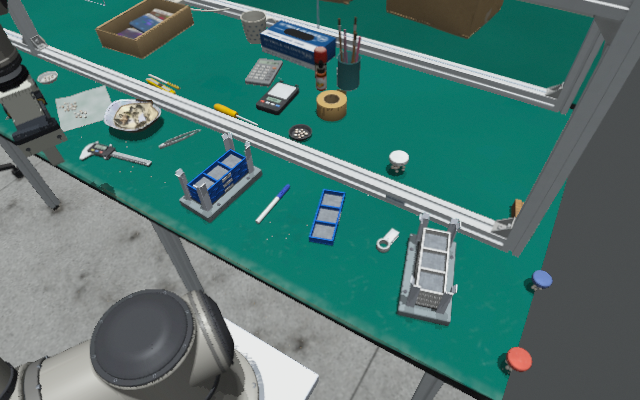

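The top view shows the loose tray centred near (314,192), the blue rack near (201,214), the marker near (261,205), the loupe near (375,190) and the white rack near (425,206). The scene view agrees.

```bash
python3 - <<'E'
from h import *
def rect(P):
    (c,s,a)=cv2.minAreaRect(P[:,:2].astype(np.float32)); 
    if s[0]<s[1]: a+=90;s=s[::-1]
    return np.round(c,1),np.round(s,1),round((a+90)%180-90,1)
box={"top":{"tray":(285,345,155,230),"rack":(165,235,165,262)},"scene":{"tray":(300,355,182,250),"rack":(172,268,130,220)}}
for n in box:
    z=np.load(f"pics/{n}.npz");im,d=z["im"],z["d"];P=cloud(n,d);b=blue(im)>0
    x0,x1,y0,y1=box[n]["tray"];m=np.zeros((400,640),bool);m[y0:y1,x0:x1]=1
    px=np.argwhere(m&b)[:,::-1];h=P[m&b][:,2];print(n,"tray z pct",np.nanpercentile(h,[5,50,95]).round(1),rect(plane(n,px,18)))
    x0,x1,y0,y1=box[n]["rack"];m=np.zeros((400,640),bool);m[y0:y1,x0:x1]=1
    h=P[m&b];h=h[:,2];print(" pile z",np.nanpercentile(h,[5,25,50,75,90,97]).round(1))
    top=np.nanpercentile(h,80);mm=m&b&(abs(P[...,2]-top)<6);print(" pile rect",top,rect(plane(n,np.argwhere(mm)[:,::-1],top)))
    Q=P[m];q=Q[(Q[:,2]>16)&(Q[:,2]<27)];print(" base",len(q),rect(q),np.median(q[:,2]))
    q=Q[(Q[:,2]>90)&(Q[:,2]<125)];print(" posts",len(q),rect(q) if len(q)>5 else 0,Q[:,2].max())
    print(" bench z",np.nanmedian(P[235:250,255:275,2]) if n=="top" else np.nanmedian(P[240:260,260:290,2]))
E
```

```text
top tray z pct [ 0.1 17.1 21. ] (array([473. ,  11.1]), array([151.1,  57.4]), 17.9)
 pile z [27.3 53.9 67.8 70.4 72.  73.1]
 pile rect 70.83641978425821 (array([418.6, 286.5]), array([148.7,  56.7]), -4.6)
 base 1194 (array([418.6, 287.5]), array([193. , 102.8]), -4.6) 22.58964943901492
 posts 235 (array([418.6, 289. ]), array([176.8,  84.3]), -4.7) nan
 bench z 0.373017614793298
scene tray z pct [ 2.7 16.5 20.5] (array([466.5,   9.5]), array([161.8,  57.7]), 18.1)
 pile z [28.3 45.5 61.9 68.8 71.3 72.8]
 pile rect 69.6748525873883 (array([411.2, 286.8]), array([163.3,  63.1]), -4.4)
 base 991 (array([462.1, 301.1]), array([308. , 161.4]), 15.7) 23.006651871617805
 posts 307 (array([417.8, 288.4]), array([180.1,  86.1]), -4.7) nan
 bench z 1.0064410396320227
```

```bash
cat >> h.py <<'E'
def delta(cur,yaw_deg,tgt):
    M=R.from_euler("xyz",[np.pi,0,np.radians(yaw_deg)]).as_matrix()
    return (M.T@(np.array(tgt)-np.array(cur))/10).round(2)
E
python3 - <<'E'
from h import *
y=np.degrees(2.77179593);print(y,delta([189.737,489.535,226.741],y,[473,11,130]))
E
```

```text
158.81220846053898 [-43.71 -34.38   9.67]
```

```bash
python3 -m crank '[[[1,-43.7,-34.4,9.7,-39],[1,-43.7,-34.4,9.7,-39],[1,-43.7,-34.4,9.7,-39],[1,-43.7,-34.4,9.7,-39],[1,-43.7,-34.4,9.7,-39],[1,-43.7,-34.4,9.7,-39],[1,-43.7,-34.4,9.7,-39],[1,-43.7,-34.4,9.7,-39],[1,-43.7,-34.4,9.7,-39],[1,-43.7,-34.4,9.7,-39]]]'
```

```text
time: 1.1
tool_pos: [426.0, 89.8, 145.7]
tcp_rot: [3.141, 0.0, -2.831]
contact_force: [0.7, 0.3, 0.5]
grip_width: 91.7
finger_force: 0.0
```

```bash
python3 -m crank '[[[1,0,0,0,0],[1,0,0,0,0],[1,0,0,0,0],[1,0,0,0,0],[1,0,0,0,0],[1,0,0,0,0],[1,0,0,0,0],[1,0,0,0,0],[1,0,0,0,0],[1,0,0,0,0]]]'; python3 - <<'E'
from h import *
o=bot.get_obs();im,d=bot.capture("wrist");cv2.imwrite("pics/w1.png",im[:,:,::-1]);b=blue(im)
print(o["tool_pos"],np.degrees(o["tcp_rot"]))
n,l,s,c=cv2.connectedComponentsWithStats(b)
for i in np.argsort(-s[1:,4])[:3]+1:
    px=np.argwhere(l==i)[:,::-1];p=plane("wrist",px,18,o);print(s[i],cv2.minAreaRect(p[:,:2].astype(np.float32)))
print(delta(o["tool_pos"],np.degrees(o["tcp_rot"][2]),[473,11,100]))
E
```

```text
time: 2.1
tool_pos: [425.5, 91.8, 146.1]
tcp_rot: [3.142, 0.0, -2.831]
contact_force: [-0.1, 0.7, 0.7]
grip_width: 91.9
finger_force: 0.0
[425.49062554  91.76082322 146.10536197] [ 1.79996480e+02  4.42692373e-03 -1.62187200e+02]
[ 465  178  158  100 4362] ((403.49688720703125, 316.7597961425781), (108.3186264038086, 125.33887481689453), 85.78449249267578)
[ 188  134   75  148 3172] ((469.861572265625, 10.724288940429688), (150.288818359375, 60.0499382019043), 17.976221084594727)
[342 238  24  43 478] ((480.97833251953125, 142.281005859375), (47.9332160949707, 12.13089370727539), 0.4645512104034424)
[-2.05 -9.14  4.61]
```

View pics/w1.png

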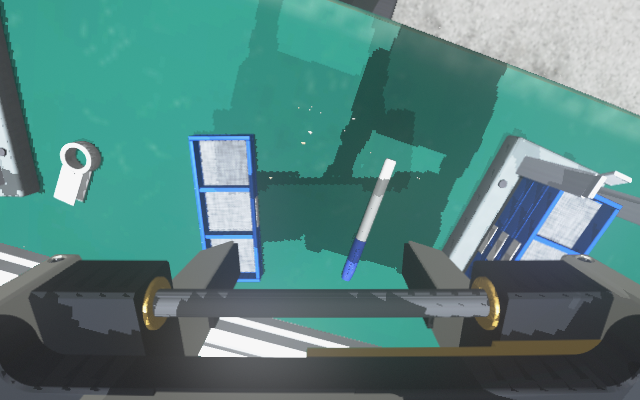

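The wrist view shows the tray spanning (188–262,134–282), the marker near (368,220) and the loupe near (75,170). The ray-cast tray is at (470,11) at 18°, which agrees with the top view.

```bash
python3 -m crank '[[[1,-2.0,-9.1,3,0],[1,-2.0,-9.1,6,0],[1,-2.0,-9.1,6,0],[1,-2.0,-9.1,6,0],[1,-2.0,-9.1,9,0],[1,-2.0,-9.1,11,0],[1,-2.0,-9.1,13,0],[1,-2.0,-9.1,14,0],[1,-2.0,-9.1,14.2,0],[1,-2.0,-9.1,14.2,0]]]'
```

```text
time: 3.15
tool_pos: [472.6, 11.7, 4.8]
tcp_rot: [-3.141, 0.001, -2.83]
contact_force: [0.1, 0.0, 0.1]
grip_width: 91.6
finger_force: 0.0
```

```bash
python3 -m crank '[[[1,0,0,0,0],[1,0,0,0,0],[0.5,0,0,0,0],[0.5,0,0,0,0],[0.5,0,0,0,0],[0.5,0,0,0,0],[0.5,0,0,0,0],[0.5,0,0,0,0],[0.5,0,0,0,0],[0.5,0,0,0,0]]]'
```

```text
time: 4.15
tool_pos: [472.4, 11.2, 4.1]
tcp_rot: [3.142, 0.0, -2.831]
contact_force: [0.1, -0.5, -0.5]
grip_width: 55.9
finger_force: 30.0
```

```bash
python3 - <<'E'
from h import *
o=bot.get_obs();print(delta(o["tool_pos"],np.degrees(o["tcp_rot"][2]),[418.6,287.5,144]))
E
```

```text
[ -3.33  27.95 -13.99]
```

```bash
python3 -m crank '[[[0.5,0,0,-1,0],[0.5,0,0,-3,0],[0.5,0,0,-6,0],[0.5,0,0,-9,0],[0.5,0,0,-12,0],[0.5,0,0,-14,0],[0.5,0,0,-14,0],[0.5,0,0,-14,0],[0.5,0,0,-14,0],[0.5,0,0,-14,0]]]'
```

```text
time: 5.15
tool_pos: [471.5, 11.3, 142.8]
tcp_rot: [3.14, -0.002, -2.831]
contact_force: [0.4, -0.2, -2.1]
grip_width: 55.7
finger_force: 30.0
```

```bash
python3 -m crank '[[[0.5,-0.2,3,0,3],[0.5,-0.6,7,0,7],[0.5,-1.1,11,0,11],[0.5,-1.5,15,0,15],[0.5,-2,19,0,18],[0.5,-2.5,23,0,21],[0.5,-3,26,0,22.4],[0.5,-3.3,27.9,0,22.4],[0.5,-3.3,27.9,0,22.4],[0.5,-3.3,27.9,0,22.4]]]'
```

```text
time: 6.15
tool_pos: [417.9, 286.6, 143.2]
tcp_rot: [-3.14, -0.001, 3.063]
contact_force: [1.3, -0.4, -1.2]
grip_width: 56.0
finger_force: 30.0
```

```bash
python3 -m crank '[[[0.5,0,0,0,0],[0.5,0,0,0,0],[0.5,0,0,0,0],[0.5,0,0,0,0],[0.5,0,0,0,0],[0.5,0,0,0,0],[0.5,0,0,0,0],[0.5,0,0,0,0],[0.5,0,0,0,0],[0.5,0,0,0,0]]]'; python3 - <<'E'
from h import *
o=bot.get_obs();print(o["tool_pos"],np.degrees(o["tcp_rot"]))
for n in("scene","top","wrist"):
    o=bot.get_obs();im,d=bot.capture(n);np.savez("pics/b"+n,im=im,d=d)
    if n=="scene":cv2.imwrite("pics/bscene.png",cv2.resize(im[90:250,130:330],(800,640))[:600,:,::-1])
    if n=="wrist":cv2.imwrite("pics/bwrist.png",im[:,:,::-1])
E
```

```text
time: 7.15
tool_pos: [418.4, 287.0, 144.1]
tcp_rot: [3.142, 0.0, 3.062]
contact_force: [-0.9, 0.4, -1.3]
grip_width: 55.5
finger_force: 30.0
[418.41025723 286.98370005 144.1136541 ] [1.79995768e+02 2.89402817e-03 1.75416227e+02]
```

View pics/bscene.png

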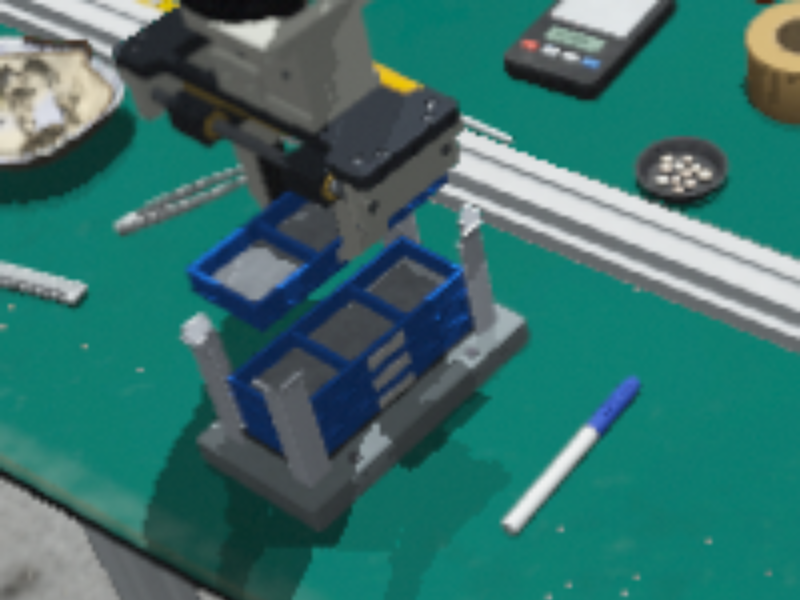

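View pics/bwrist.png

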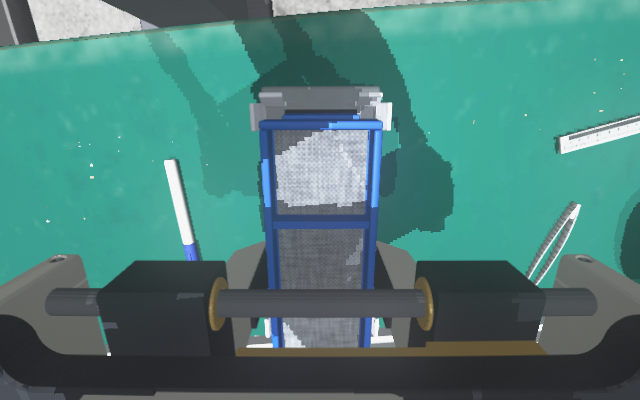

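The scene crop shows the tray held level over the rack. In the wrist view the tray edges at columns 261 and 383 (centre 322) sit between the post outer edges at 250 and 391 (centre 320.5). I'll check the ends numerically.

```bash
python3 - <<'E'
from h import *
o=dict(tool_pos=[418.41,286.98,144.11],tcp_rot=np.radians([180,0,175.42]))
c=np.array([418.6,287.5]);a=np.radians(-4.6);M=np.array([[np.cos(a),np.sin(a)],[-np.sin(a),np.cos(a)]])
z=np.load("pics/bwrist.npz");P=cloud("wrist",z["d"],o)
def loc(p): return (p[...,:2]-c)@M.T
print("tray end rim corners z158",loc(plane("wrist",[[261,121],[383,121]],158,o)).round(1))
f=P[80:240,220:420].reshape(-1,3)
q=f[(f[:,2]>150)&(f[:,2]<166)];l=loc(q);print("tray",len(q),np.percentile(q[:,2],[10,50,90]).round(1),np.percentile(l,[1,99],axis=0).round(1))
q=f[(f[:,2]>95)&(f[:,2]<116)];l=loc(q);print("posts",len(q),np.percentile(l,[1,99],axis=0).round(1))
q=f[(f[:,2]>17)&(f[:,2]<27)];l=loc(q);print("base",len(q),np.percentile(l,[1,99],axis=0).round(1))
z=np.load("pics/btop.npz");P=cloud("top",z["d"]);f=P[160:262,165:240].reshape(-1,3);l=loc(f)
b=blue(z["im"])[160:262,165:240].ravel()>0
s=b&(f[:,2]>148)&(f[:,2]<168);print("top tray",s.sum(),np.percentile(l[s],[1,99],axis=0).round(1) if s.sum() else 0)
E
```

```text
tray end rim corners z158 [[-75.6 -28. ]
 [-75.6  26.4]]
tray 4651 [153.5 157.2 158.4] [[-75.9 -29.3]
 [-18.9  26.1]]
posts 1450 [[-89.5 -43.3]
 [-68.5  39.9]]
base 2222 [[-97.4 -48.3]
 [-75.5  44.5]]
top tray 155 [[-73.7 -27.7]
 [ 74.5  27.3]]
```

Measured: the tray is within about 1 mm of the rack centre in x and y, and the pile top is near 70.5 mm. Contact is expected at TCP z of about 75 mm.

```bash
python3 -m crank '[[[0.5,0,0,1,0],[0.5,0,0,2,0],[0.5,0,0,3,0],[0.5,0,0,4,0],[0.5,0,0,5,0],[0.5,0,0,5.7,0],[0.5,0,0,6.2,0],[0.5,0,0,6.4,0],[0.5,0,0,6.4,0],[0.5,0,0,6.4,0]]]'
```

```text
time: 8.3
tool_pos: [418.6, 287.1, 80.4]
tcp_rot: [3.141, 0.001, 3.062]
contact_force: [-0.0, 0.6, -1.8]
grip_width: 55.6
finger_force: 30.0
```

```bash
python3 -m crank '[[[0.5,0,0,0.05,0],[0.5,0,0,0.1,0],[0.5,0,0,0.15,0],[0.5,0,0,0.2,0],[0.5,0,0,0.25,0],[0.5,0,0,0.3,0],[0.5,0,0,0.3,0],[0.5,0,0,0.3,0],[0.5,0,0,0.3,0],[0.5,0,0,0.3,0]]]'
```

```text
time: 9.3
tool_pos: [418.4, 287.0, 77.1]
tcp_rot: [3.141, 0.0, 3.062]
contact_force: [-0.4, -0.8, -1.7]
grip_width: 56.1
finger_force: 30.0
```

```bash
python3 -m crank '[[[0.5,0,0,0.05,0],[0.5,0,0,0.1,0],[0.5,0,0,0.15,0],[0.5,0,0,0.2,0],[0.5,0,0,0.25,0],[0.5,0,0,0.3,0],[0.5,0,0,0.3,0],[0.5,0,0,0.3,0],[0.5,0,0,0.3,0],[0.5,0,0,0.3,0]]]'; python3 -c "
from h import *
f=[]
for i in range(4): bot.capture('wrist');f.append(bot.get_obs()['contact_force'][2])
print(np.round(f,1))"
```

```text
time: 10.3
tool_pos: [418.4, 286.9, 74.1]
tcp_rot: [3.142, 0.0, 3.061]
contact_force: [-0.4, -0.9, -2.5]
grip_width: 55.8
finger_force: 30.0
[-1.9 -1.6 -2.4 -2.2]
```

Not in contact yet (the force equals the tray's weight), so I continue in 2 mm steps.

```bash
python3 -m crank '[[[0.5,0,0,0.05,0],[0.5,0,0,0.1,0],[0.5,0,0,0.15,0],[0.5,0,0,0.2,0],[0.5,0,0,0.2,0],[0.5,0,0,0.2,0],[0.5,0,0,0.2,0],[0.5,0,0,0.2,0],[0.5,0,0,0.2,0],[0.5,0,0,0.2,0]]]'; python3 -c "
from h import *
f=[]
for i in range(4): bot.capture('wrist');f.append(bot.get_obs()['contact_force'][2])
print(np.round(f,1))"
```

```text
time: 11.5
tool_pos: [418.5, 287.0, 72.2]
tcp_rot: [3.141, 0.0, 3.062]
contact_force: [-1.6, -0.4, 4.2]
grip_width: 55.8
finger_force: 30.0
[4.3 4.9 4.2 3.5]
```

Contact felt: a rise of about 6 N. I'll ease up 1 mm, then open.

```bash
python3 -m crank '[[[0.5,0,0,-0.05,0],[0.5,0,0,-0.1,0],[0.5,0,0,-0.1,0],[0.5,0,0,-0.1,0],[0.5,0,0,-0.1,0],[0.85,0,0,-0.1,0],[0.85,0,0,-0.1,0],[0.85,0,0,-0.1,0],[0.85,0,0,-0.1,0],[0.85,0,0,-0.1,0]]]'
```

```text
time: 12.7
tool_pos: [418.4, 287.0, 73.1]
tcp_rot: [3.142, -0.0, 3.062]
contact_force: [0.1, -0.1, -0.6]
grip_width: 78.0
finger_force: 0.0
```

```bash
python3 -m crank '[[[0.85,0,0,-0.3,0],[0.85,0,0,-1,0],[0.85,0,0,-2,0],[0.85,0,0,-4,0],[0.85,0,0,-7,0],[0.85,0,0,-10,0],[0.85,0,0,-13,0],[0.85,0,0,-15,0],[0.85,0,0,-15,0],[0.85,0,0,-15,0]]]'; python3 - <<'E'
from h import *
o=bot.get_obs();im,d=bot.capture("wrist");P=cloud("wrist",d,o);im2,_=bot.capture("scene")
cv2.imwrite("pics/e.png",np.hstack([cv2.resize(im,(400,250)),cv2.resize(im2[90:250,130:386],(400,250))])[:,:,::-1])
c=np.array([418.6,287.5]);a=np.radians(-4.6);M=np.array([[np.cos(a),np.sin(a)],[-np.sin(a),np.cos(a)]])
s=(blue(im)>0)&(P[...,2]>78)&(P[...,2]<98);q=P[s];l=(q[:,:2]-c)@M.T
print(o["contact_force"],s.sum(),np.percentile(q[:,2],[5,50,95]).round(1),np.percentile(l,[1,99],axis=0).round(1))
E
```

```text
time: 13.7
tool_pos: [418.3, 286.9, 223.5]
tcp_rot: [3.141, 0.001, 3.062]
contact_force: [-0.0, -0.2, -0.4]
grip_width: 77.6
finger_force: 0.0
[-0.01081716 -0.19898559 -0.37981864] 2431 [79.9 86.6 88.2] [[-75.8 -29.1]
 [ 72.8  26. ]]
```

View pics/e.png

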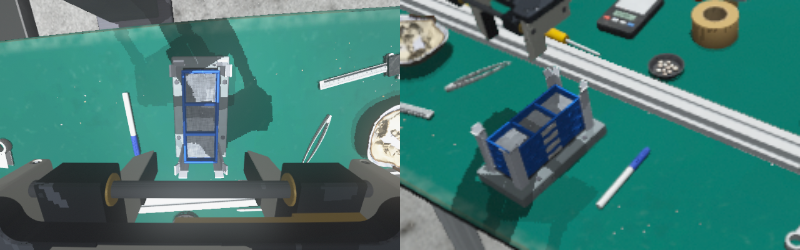

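The picture shows the tray (left panel, columns 181–219, rows 70–163) flat between the four posts. Its rim is at about 87 mm, the marker hasn't moved, and the gripper is clear.

```bash
python3 -c "
from plant import bot
print(bot.close_job())"
```

```text
the job is handed in; nothing more can be done
None
```

The blue tray is back on the blue pile, flat and centred between the posts within about 2 mm; I let go only after feeling it rest on the pile at roughly 6 N, kept the gripper away from the marker and loupe, and handed the job in after about 14 s (no verdict was returned).

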